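# Put a stray probe stem back in its row and hold the long one in the vessel port

### The job

A short probe stem has been left in the rack's far row (away from the robot), where the long stem belongs: first put it away into the free hole of the near row, with the other two short stems, fully down and let go. Then take the long stem and lower it from above through the port in the lid of the glass culture vessel, never touching the vessel with it, and finish while holding it there with the robot, still, upright and centred in the port, the black ring on its rod level with the port's rim. Leave the other two short stems, the dishes, the bottle and the beaker where they are.

Things in the scene. Friction and masses are not known exactly. Their poses are not given: they have to be found in the camera images.
- rack: fixed aluminium rack, 135 x 215 mm, 110 mm high: a 6 mm thick top plate with two rows of three through holes, open below. Origin: centre of its underside, z up. The rows run along its y axis; near row (short stems) at x = -37.5 mm, far row (long stem) at x = +37.5 mm, holes at y = -75, 0, +75 mm, 16 mm diameter. A stem hangs upright in a hole with its flange resting on the plate
- short_stray: the short stem that stands in an end hole of the far row: 60 mm long, 8 mm thick steel rod, black ring mark on it, 30 mm steel flange 4 mm thick, then a 20 mm thick round grey handle; handle top is 40 mm above the flange's underside. Origin: centre of the flange's underside (which rests on the rack's plate), z up along the handle
- short_a: short stem in the near row, to be left alone: same as short_stray
- short_b: short stem in the near row, to be left alone: same as short_stray
- long_stem: the long stem, in the other end hole of the far row; looks like the short ones but longer: 95 mm long, 8 mm thick steel rod, 30 mm flange 4 mm thick, 20 mm thick round grey handle whose top is 60 mm above the flange's underside; 60 to 120 g. Origin: centre of the flange's underside, z up along the handle; the rod runs along -z
- long_tip (a point): lower end of the long stem's rod, 95 mm below its origin
- long_ring (a point): middle of the black ring mark (4 mm wide) on the long stem's rod, 40 mm below its origin, 55 mm above the tip
- free_place: flat dark rim around the one free hole of the near row; any of the three holes. Origin: centre of the hole at the plate's top, 110 mm above the table
- vessel: fixed glass culture vessel, 132 mm diameter, steel lid with top at 100 mm and in its middle an upright port tube, 40 mm outside diameter, 22 mm bore, top 130 mm above the table. Origin: centre of its underside
- port (a point): centre of the port's mouth, level with its rim, 130 mm above the table; the 22 mm bore goes down vertically for 40 mm and opens into the empty vessel, whose floor is 124 mm below the mouth
- dishes: bystander: stack of four clear round culture dishes, 92 mm diameter, 57 mm high. Origin: centre of its underside
- bottle: bystander: amber bottle, 64 mm diameter, 150 mm high. Origin: centre of its underside
- beaker: bystander: empty glass beaker, 70 mm diameter, 80 mm high. Origin: centre of its underside
There are look-alikes about, which are no part of the job. Leave any green or orange look-alike of the vessel alone.

How it is judged:
By the outcome, as a careful person would: the job done as asked, in the order asked, and still so for the second after the job is handed in, while the arm keeps its last pose, push and grip.
It also fails if it takes over 64 s, if anything falls off the work surface, if the arm or the gripper's body presses on something with over 40 N, if the wrist force passes 120 N, or if a joint passes its speed limit or range.

### The arm

A 6-joint arm with a two-finger parallel gripper is mounted at the origin on the work surface. World frame = base frame: x ahead of the robot, y to its left, z up, the work surface at z = 0. Lengths are in mm, angles in rad, forces in N, time in s.
With the tool pointing down it reaches from about 325 to 850 mm from the base axis. Payload 15.5 kg.
Tool frame: the origin (TCP) lies midway between the tips of the shut fingers; the grasp point (between the pads) lies 19 mm behind it; z points along the fingers, y is the line along which they close (so a half turn about z gives the same grasp; the last joint's range is limited). The gripper opens to 91 mm and grips with 3 to 60 N. Pads are 32 mm wide; open, the fingers measure 118 mm over their backs; the gripper's body (76 mm by 178 mm) begins 60 mm behind the grasp point.
Start: joints at [-1.397, 0.494, 1.345, -0, 1.302, -0.096], TCP at [165.985, -602.557, 178.615] pointing down, gripper open.
Joint ranges: [-2.91, 2.91], [-0.82, 2.16], [0.22, 2.67], [-1.22, 4.37], [0.12, 2.79], [-3.08, 3.08]. Speed limits (rad/s): [1.89, 1.89, 2.57, 3.01, 3.01, 3.01].

### API

Orientations are given as a rotation vector (axis times angle).
In Python, from workcell import state, capture, sign_off gives the robot as it stands.
- The arm moves only by the tool step_arm, never from a script. Its argument "motion" is a list that holds one entry, the list of rows, each a list of 4 numbers: the shift along the world's x, y, z in cm, then the turn about the world's z in rad. In form: [[[dx, dy, dz, yaw], ...]]. A call has 1 to 10 rows; each row is the pose to reach, as a shift and turn from the pose commanded when the call began; what a row does not reach only later rows make up. A row lasts 1/10 s, in which the tool goes at most 50 mm and 8.59 degrees, less where a joint would pass 70% of its speed; a pose out of reach is approached as far as the arm can. A call with a gripper value outside its range is refused whole. "grip" is the closure, from -1 (fully open) to 1 (shut), set as the call begins (left out, the last holds). The fingers move at their own pace and stop on an object; "newtons" is the grip in N (left out, the last holds). Time passes only in rows, so rows that repeat a pose let the fingers close. It gives the time, the measured TCP pose, the force, the opening and the grip force at its end, in the units of the state.
- state(): the state, without advancing time (a new reading comes with each control period).
- capture(name): name is "scene" or "side" or "wrist"; returns a dict with "frame" (480x640x3 uint8, red, green, blue), "z_map" (480x640 float32, mm along the optical axis (not along the pixel's ray), 0 where there is no reading), "vfov" (degrees; the focal length in pixels is half the picture's height over the tangent of half this angle, whatever the lens; pixels are square), "cx", "cy" (the principal point, pixels), "R" (3x3) and "t" (3): a world point X has camera coordinates R X + t. Camera axes: x right, y down, z forward; pixel columns grow to the right and rows downward; lengths in mm; the calibration is good to about 2 mm. The wrist camera is an equidistant fisheye: a pixel r from the principal point sees the ray r / f radians off the axis. A picture is of the moment at which its call begins.
- sign_off(): hands the job in; it is judged then, once.
The state is a dict: "t": time; "joint_pos": joint angles; "qd": joint speeds; "joint_torque": joint torques, N m; "position": TCP position; "tool_rot": TCP orientation; "force": force on the tool from outside, world axes, zero at the start; "moment": the same for the moment, N m; "finger_gap": finger opening in mm; "finger_force": force on a finger pad.
Only numpy, scipy, OpenCV 4.12 (cv2) and the standard library are available. Lean on these libraries where they do the work, as an engineer would, in place of code of your own. Each camera call takes 0.05 s, during which the arm holds its last target. There are 200 camera calls.

## Working session

There is one attempt and no reset: what is moved stays moved. The work goes in short steps, Python scripts to look and compute and a tool call to move; the robot and the scene stay as the last step left them, time stands still between calls to the robot, and variables do not carry over. Pictures are saved under pics/ and viewed, at most 10 in all, crops included, and the job is handed in when it is done.

Besides the shell and the picture viewer there is one more tool, called after "Emit:" as name(argument=value, ...), one argument or row to a line, values as JSON. step_arm: Moves the arm, as the interface text tells. Its arguments: {"type":"object","properties":{"motion":{"type":"array"},"grip":{"type":"number"},"newtons":{"type":"number"}},"required":["motion"]}

```bash
ls; mkdir -p pics; python3 - <<'E'
from workcell import *
import cv2,numpy as np
s=state();print(s)
ims=[]
for n in("scene","side","wrist"):
    c=capture(n);np.savez(f"pics/{n}0.npz",**c)
    print(n,c["vfov"],c["cx"],c["cy"],np.round(c["R"],3).tolist(),np.round(c["t"]))
    cv2.imwrite(f"pics/{n}0.png",c["frame"][...,::-1])
E
```

```text
pics
{'t': 0.0, 'joint_pos': array([-1.39748536e+00,  4.94192723e-01,  1.34612260e+00, -1.14108448e-05,
        1.30249491e+00, -9.54723179e-02]), 'qd': array([ 0.00093837,  0.00077144, -0.00019716,  0.00040693,  0.00118735,
       -0.00011985]), 'joint_torque': array([ 4.23843376e-03, -8.78810048e+01, -3.81857336e+01,  7.08291074e-02,
        5.33520919e-02, -9.27534120e-05]), 'position': array([ 165.91734827, -602.14129048,  178.03524814]), 'tool_rot': array([-3.11205909e+00, -4.20775781e-01,  9.16488123e-05]), 'force': array([ 0.5943584 ,  0.77964064, -0.91965064]), 'moment': array([-0.01770816,  0.00567005,  0.00595113]), 'finger_force': 0.0, 'finger_gap': 91.20831930312579}
scene 48.51813974150477 319.8657029166189 234.5607019451253 [[0.584, 0.812, 0.007], [0.645, -0.459, -0.611], [-0.493, 0.362, -0.791]] [-362. -278. 1465.]
side 46.529438684149746 318.515435637955 237.4408875149017 [[-0.995, -0.095, -0.019], [-0.054, 0.703, -0.709], [0.081, -0.704, -0.705]] [ 545.   83. 1197.]
wrist 65.70646984690485 313.838421612626 242.5642556622376 [[0.265, -0.964, -0.001], [-0.923, -0.254, 0.291], [-0.28, -0.076, -0.957]] [-625.  -33.  392.]
```

View pics/scene0.png

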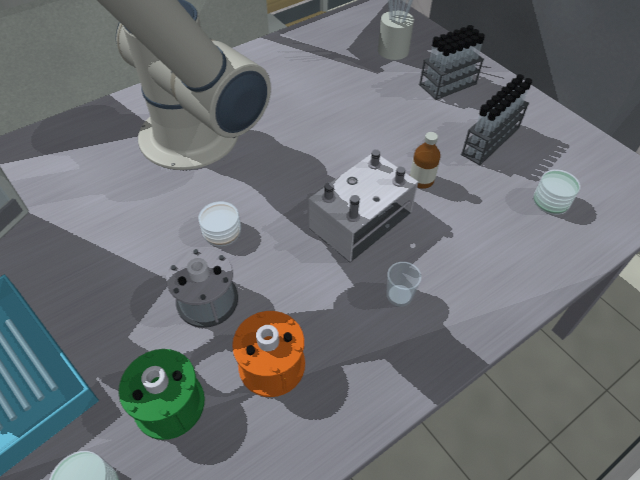

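View pics/side0.png

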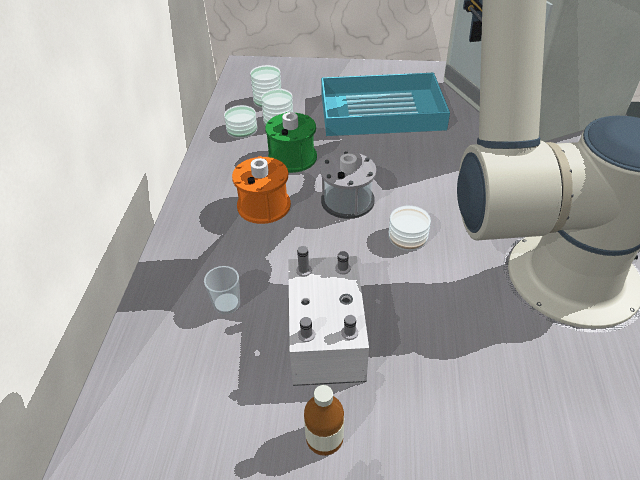

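Scene view: the rack is at (360,200). Its near row holds short stems at (375,158) and (329,190), with the free rimmed hole at (352,181). In the far row, the candidates for stray and long are (400,175) and (354,206); the latter's handle looks taller, so it is the long stem. The grey vessel at (203,285) is the one meant; the green and orange ones are look-alikes. Next I'll measure and confirm in a crop.

```bash
cat > h.py <<'E'
import numpy as np,cv2
def cloud(c):
    f=240/np.tan(np.radians(c["vfov"]/2)); v,u=np.mgrid[:480,:640]; z=c["z_map"].astype(float)
    P=np.stack([(u-c["cx"])*z/f,(v-c["cy"])*z/f,z],-1)
    X=(P-c["t"])@c["R"]; X[z==0]=np.nan
    return X
def pix(c,X):
    f=240/np.tan(np.radians(c["vfov"]/2)); p=c["R"]@np.array(X,float)+c["t"]
    return f*p[0]/p[2]+c["cx"],f*p[1]/p[2]+c["cy"]
E
python3 - <<'E'
from h import *
np.set_printoptions(precision=1,suppress=True)
sc=dict(np.load("pics/scene0.npz"));sd=dict(np.load("pics/side0.npz"))
boxes={"scene":(sc,dict(rack=(300,140,425,260),A=(365,145,385,170),stray=(390,162,410,188),B=(320,178,338,202),long=(346,192,362,220),port=(180,255,215,290))),
"side":(sd,dict(rack=(280,240,375,385),A=(340,312,360,340),stray=(297,314,316,340),B=(334,248,352,275),long=(295,245,312,275),port=(333,150,365,178)))}
for n,(c,bs) in boxes.items():
    X=cloud(c)
    for k,(a,b,d,e) in bs.items():
        p=X[b:e,a:d].reshape(-1,3);p=p[~np.isnan(p[:,0])]
        if k=="rack":
            q=p[abs(p[:,2]-110)<6]; r=cv2.minAreaRect(q[:,:2].astype(np.float32)); print(n,k,len(q),np.median(q[:,2]),r)
        elif k=="port":
            q=p[(p[:,2]>122)&(p[:,2]<136)]; print(n,k,len(q),np.median(q[:,2]),cv2.minEnclosingCircle(q[:,:2].astype(np.float32)),q.mean(0))
        else:
            zt=np.percentile(p[:,2],98); q=p[p[:,2]>zt-5]; h=p[p[:,2]>125]
            print(n,k,"ztop",zt,len(q),q.mean(0),"xy range",h[:,:2].min(0),h[:,:2].max(0))
a=cv2.resize(sc["frame"][140:260,300:430,::-1],None,fx=3,fy=3,interpolation=cv2.INTER_CUBIC)
b=cv2.resize(sd["frame"][230:350,270:390,::-1],None,fx=3,fy=3,interpolation=cv2.INTER_CUBIC)
cv2.imwrite("pics/crop1.png",np.hstack([a,b]))
E
```

```text
scene rack 3829 108.62544520946359 ((507.9104309082031, 244.2939453125), (139.42971801757812, 320.2797546386719), 8.062195777893066)
scene A ztop 149.53871074726413 48 [468.8 261.5 148.3] xy range [455.  251.5] [479.  271.6]
scene stray ztop 149.01591546591396 56 [542.7 272.6 147.6] xy range [531.9 262.8] [552.1 285. ]
scene B ztop 150.44226707627087 52 [490.4 113.7 148.4] xy range [481.3 103.9] [500.7 124.6]
scene long ztop 169.74866899959457 62 [564.3 125.2 168. ] xy range [553.3 114.6] [574.  136.2]
scene port 235 127.81670691168219 ((497.48504638671875, -211.8734130859375), 20.908052444458008) [ 499.  -211.7  127.6]
side rack 6170 110.6419451326506 ((514.8554077148438, 195.23541259765625), (135.21580505371094, 219.82276916503906), 8.273895263671875)
side A ztop 151.82976085447572 100 [467.  266.3 150.2] xy range [457.3 255.4] [476.7 275.6]
side stray ztop 151.79396836626222 97 [541.1 276.3 150.2] xy range [531.3 265.7] [550.8 286.1]
side B ztop 152.10876523070644 74 [488.1 118.  150.5] xy range [478.4 106.6] [497.3 128.3]
side long ztop 171.97958145925674 76 [562.4 129.3 170.2] xy range [552.8 117.3] [572.9 139.5]
side port 164 129.24582757344922 ((498.0564270019531, -210.43304443359375), 23.23853874206543) [ 496.8 -206.8  128.5]
```

View pics/crop1.png

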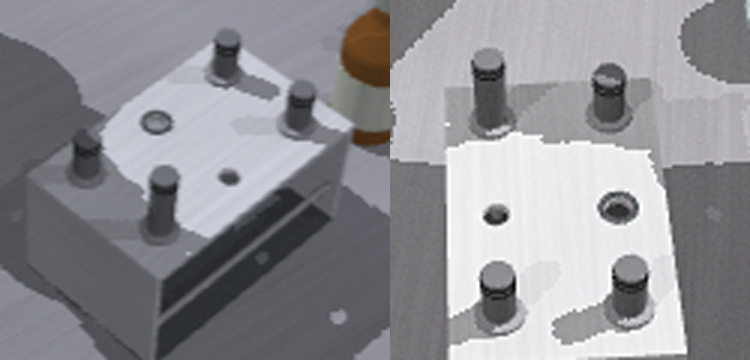

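The crop confirms it. The stem with the tall handle at left-front, scene (354,206) / side (303,258), is the long stem. The short one in the same far row, scene (400,175) / side (306,328), is the stray. The rimmed free hole is at scene (352,181) / side (346,299). Moving to hover over the stray, at about (542,274).

Emit:
step_arm(
  motion=[
    [[0, 0, 5, 0], [4, 9, 9, -0.12], [37.6, 87.7, 9, -0.12], [37.6, 87.7, 9, -0.12], [37.6, 87.7, 9, -0.12], [37.6, 87.7, 9, -0.12], [37.6, 87.7, 9, -0.12], [37.6, 87.7, 9, -0.12], [37.6, 87.7, 9, -0.12], [37.6, 87.7, 9, -0.12]],
  ],
  grip=0,
  newtons=30,
)

```text
t: 1.15
position: [342.3, -190.7, 256.8]
tool_rot: [3.133, 0.233, 0.0]
force: [1.2, -0.1, 0.2]
finger_gap: 45.2
finger_force: 0.0
```

Emit:
step_arm(
  motion=[
    [[18, 42, 1, 0], [18, 42, 1, 0], [18, 42, 1, 0], [18, 42, 1, 0], [18, 42, 1, 0], [18, 42, 1, 0], [18, 42, 1, 0], [18, 42, 1, 0], [18, 42, 1, 0], [18, 42, 1, 0]],
  ],
)

```text
t: 2.15
position: [523.3, 231.9, 266.1]
tool_rot: [-3.131, -0.239, -0.0]
force: [1.0, -0.3, -1.8]
finger_gap: 45.3
finger_force: 0.0
```

Emit:
step_arm(
  motion=[
    [[0, 0, 0, 0], [0, 0, 0, 0]],
  ],
)

```text
t: 2.35
position: [521.6, 226.6, 266.5]
tool_rot: [3.132, 0.233, -0.001]
force: [0.1, -1.6, -0.9]
finger_gap: 45.8
finger_force: 0.0
```

```bash
python3 - <<'E'
from workcell import *
from h import *
s=state();print(s["t"],s["position"],s["tool_rot"],s["force"])
c=capture("wrist");np.savez("pics/w1.npz",**c)
print((-c["R"].T@c["t"]).round(1),c["R"].round(3))
cv2.imwrite("pics/w1.png",c["frame"][...,::-1])
E
```

```text
2.35 [521.63979599 226.62326827 266.50947754] [ 3.13246725e+00  2.33285157e-01 -1.21509640e-03] [ 0.08363893 -1.6274413  -0.90592397]
[602.6 238.7 473.1] [[ 0.147 -0.989  0.001]
 [-0.946 -0.141  0.292]
 [-0.288 -0.044 -0.957]]
```

View pics/w1.png

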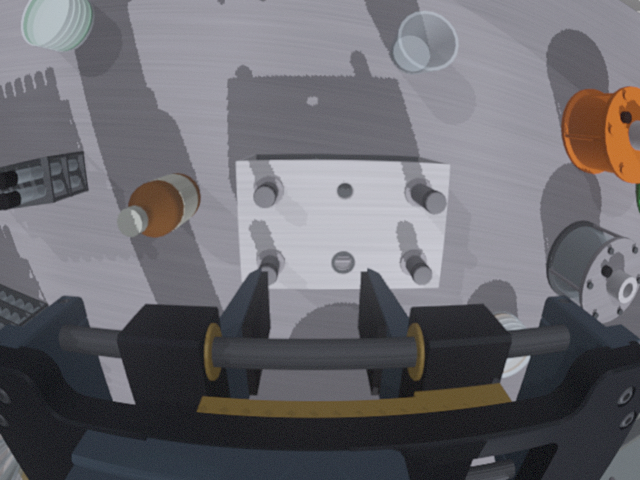

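The wrist view shows the stray at (265,195), long at (430,200), the free hole at (343,261), short_a at (270,266), short_b at (420,268) and the vessel port at (628,288). Localising these with the fisheye model.

```bash
cat >> h.py <<'E'
def wray(c,u,v):
    f=240/np.tan(np.radians(c["vfov"]/2)); d=np.stack([np.asarray(u,float)-c["cx"],np.asarray(v,float)-c["cy"]],-1)
    r=np.linalg.norm(d,axis=-1,keepdims=True); th=r/f
    return np.concatenate([np.tan(th)*d/np.maximum(r,1e-9),np.ones_like(r)],-1)
def wcloud(c):
    v,u=np.mgrid[:480,:640]; z=c["z_map"].astype(float)[...,None]
    X=(wray(c,u,v)*z-c["t"])@c["R"]; X[z[...,0]==0]=np.nan; return X
def wat(c,u,v,zw):
    d=wray(c,u,v)@c["R"]; o=-c["R"].T@c["t"]; return o+d*(zw-o[2])/d[2]
E
python3 - <<'E'
from h import *
np.set_printoptions(precision=1,suppress=True)
c=dict(np.load("pics/w1.npz")); X=wcloud(c)
for k,(u,v,zt) in dict(stray=(265,195,150),long=(430,200,170),A=(270,266,150),B=(420,268,150)).items():
    w=X[v-22:v+22,u-22:u+22].reshape(-1,3); q=w[(abs(w[:,2]-zt)<4)]
    print(k,len(q),q.mean(0),(q.min(0)+q.max(0))/2)
p=X[150:300,230:460].reshape(-1,3); q=p[abs(p[:,2]-110)<4]; print(np.median(q[:,2]),cv2.minAreaRect(q[:,:2].astype(np.float32)))
g=cv2.cvtColor(c["frame"],cv2.COLOR_RGB2GRAY)
for n,(u,v) in dict(free=(343,261),mid=(345,190)).items():
    w=g[v-18:v+18,u-18:u+18]; m=(w<125).astype(np.uint8); k,l,st,ce=cv2.connectedComponentsWithStats(m)
    i=1+np.argmax(st[1:,4]); uu,vv=st[i,0]+st[i,2]/2-.5+u-18,st[i,1]+st[i,3]/2-.5+v-18
    print(n,st[i],uu,vv,wat(c,uu,vv,110))
E
```

```text
stray 410 [541.2 273.8 150.2] [541.1 274.2 149.3]
long 418 [562.4 127.4 170.2] [562.  127.  169.5]
A 186 [469.4 260.4 149.8] [466.7 262.6 149.2]
B 330 [488.6 116.4 150.2] [487.9 116.1 149.3]
110.61116203834098 ((514.117919921875, 194.54493713378906), (135.65432739257812, 215.88165283203125), 8.361977577209473)
free [  7   9  22  21 211] 342.5 262.0 [476.7 189.4 110. ]
mid [ 11  11  14  15 172] 344.5 190.0 [551.3 200.1 110. ]
```

Emit:
step_arm(
  motion=[
    [[1.94, 4.75, 0, 0], [1.94, 4.75, -5, 0], [1.94, 4.75, -9, 0], [1.94, 4.75, -12, 0], [1.94, 4.75, -14.0, 0], [1.94, 4.75, -14.6, 0], [1.94, 4.75, -14.6, 0], [1.94, 4.75, -14.6, 0]],
  ],
)

```text
t: 3.2
position: [542.3, 274.6, 122.1]
tool_rot: [-3.132, -0.232, -0.003]
force: [0.2, 0.2, 0.1]
finger_gap: 45.6
finger_force: 0.0
```

Emit:
step_arm(
  motion=[
    [[0, 0, 0, 0], [0, 0, 0, 0], [0, 0, 0, 0], [0, 0, 0, 0], [0, 0, 0, 0]],
  ],
  grip=1,
  newtons=30,
)

```text
t: 3.7
position: [541.5, 275.0, 120.9]
tool_rot: [-3.133, -0.234, -0.0]
force: [-0.6, -0.9, -0.4]
finger_gap: 8.3
finger_force: 0.0
```

```bash
python3 - <<'E'
from workcell import *
from h import *
s=state();print(s["t"],s["position"],s["finger_gap"],s["finger_force"])
c=capture("wrist");np.savez("pics/w2.npz",**c)
d=capture("side");np.savez("pics/s2.npz",**d)
a=c["frame"][130:400,190:470,::-1]; b=cv2.resize(d["frame"][230:365,250:390,::-1],(280,270),interpolation=cv2.INTER_CUBIC)
cv2.imwrite("pics/w2.png",np.hstack([a,b]))
E
```

```text
3.7 [541.52604528 274.97239947 120.85972397] 8.298993650346327 0.0
```

View pics/w2.png

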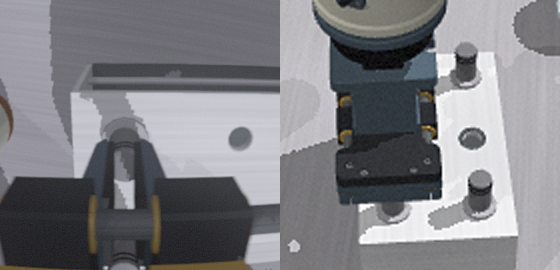

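```bash
cat >> h.py <<'E'
def wpix(c,X):
    f=240/np.tan(np.radians(c["vfov"]/2)); p=c["R"]@np.array(X,float)+c["t"]
    r=np.hypot(p[0],p[1]); th=np.arctan2(r,p[2]); return c["cx"]+f*th*p[0]/r,c["cy"]+f*th*p[1]/r
E
python3 - <<'E'
from h import *
np.set_printoptions(precision=1,suppress=True)
a=dict(np.load("pics/w1.npz"));b=dict(np.load("pics/w2.npz"));s=dict(np.load("pics/s2.npz"))
print("tcp in w1",wpix(a,[521.6,226.6,266.5])," tcp in w2",wpix(b,[541.5,275,120.9]),"handle top",wpix(b,[541,274.1,150]),"flange",wpix(b,[541,274.1,114]))
X=wcloud(b)
for v in (245,255,265,275,285,295,310,330,350): print(v,[X[v,u].round(0).tolist() for u in (280,300,312,325,345)])
cv2.imwrite("pics/w2b.png",cv2.resize(b["frame"][220:400,250:380,::-1],None,fx=4.4,fy=3.3,interpolation=cv2.INTER_CUBIC))
E
```

```text
tcp in w1 (np.float64(313.5523130501204), np.float64(272.90172299784354))  tcp in w2 (np.float64(313.4614809488832), np.float64(272.9723236404392)) handle top (np.float64(314.99024343771333), np.float64(294.42132808907195)) flange (np.float64(314.794471575915), np.float64(269.79745216554994))
245 [[552.0, 297.0, 110.0], [554.0, 285.0, 110.0], [556.0, 278.0, 111.0], [556.0, 270.0, 110.0], [558.0, 258.0, 110.0]]
255 [[546.0, 297.0, 111.0], [549.0, 284.0, 114.0], [551.0, 277.0, 115.0], [551.0, 269.0, 113.0], [552.0, 257.0, 110.0]]
265 [[539.0, 296.0, 110.0], [543.0, 284.0, 114.0], [550.0, 277.0, 130.0], [549.0, 269.0, 124.0], [545.0, 256.0, 110.0]]
275 [[533.0, 295.0, 111.0], [555.0, 284.0, 161.0], [550.0, 277.0, 145.0], [557.0, 272.0, 162.0], [539.0, 255.0, 111.0]]
285 [[526.0, 294.0, 110.0], [556.0, 283.0, 174.0], [547.0, 277.0, 151.0], [557.0, 272.0, 173.0], [560.0, 264.0, 179.0]]
295 [[556.0, 291.0, 188.0], [555.0, 283.0, 184.0], [541.0, 276.0, 151.0], [557.0, 272.0, 185.0], [559.0, 264.0, 187.0]]
310 [[577.0, 289.0, 241.0], [555.0, 282.0, 198.0], [532.0, 274.0, 152.0], [557.0, 273.0, 198.0], [579.0, 272.0, 241.0]]
330 [[577.0, 288.0, 252.0], [555.0, 282.0, 212.0], [497.0, 269.0, 111.0], [555.0, 273.0, 210.0], [579.0, 273.0, 250.0]]
350 [[575.0, 288.0, 257.0], [573.0, 283.0, 252.0], [573.0, 280.0, 252.0], [572.0, 277.0, 251.0], [575.0, 273.0, 254.0]]
```

View pics/w2b.png

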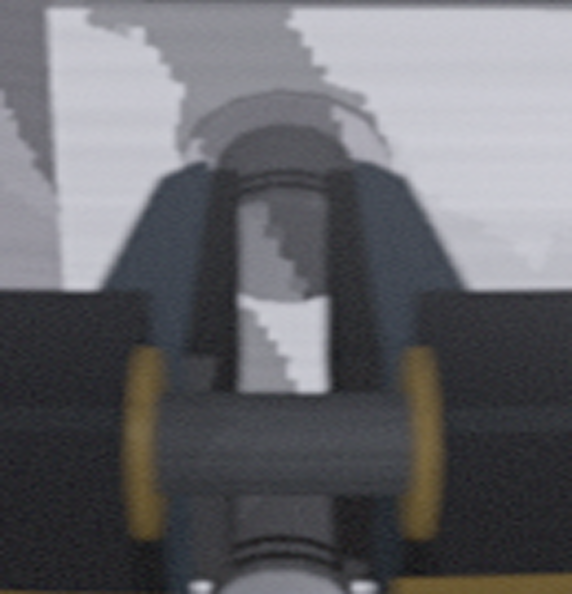

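```bash
python3 - <<'E'
from h import *
np.set_printoptions(precision=0,suppress=True)
for n,tcp in(("w1",[521.6,226.6,266.5]),("w2",[541.5,275,120.9])):
    c=dict(np.load(f"pics/{n}.npz")); X=wcloud(c)-tcp
    yaw=.147; R=np.array([[np.cos(yaw),-np.sin(yaw),0],[np.sin(yaw),np.cos(yaw),0],[0,0,1]]); L=X@R
    w=L[255:400,230:400].reshape(-1,3); w=w[~np.isnan(w[:,0])]
    f=w[(w[:,2]>(-80 if n=="w1" else 33))&(abs(w[:,0])<25)&(abs(w[:,1])<40)]
    o=f[np.argsort(f[:,2])]; print(n,len(o),o[:400:20])
    for lo in range(-10,60,5):
        g=f[(f[:,2]>=lo)&(f[:,2]<lo+5)]
        if len(g): print(lo,len(g),g.min(0),g.max(0))
E
```

```text
w1 6554 [[ 15.  24.  34.]
 [ 15. -26.  36.]
 [ 16. -26.  37.]
 [ -2.  23.  37.]
 [  9.  23.  37.]
 [ 12. -23.  38.]
 [ 17. -30.  38.]
 [  8. -23.  39.]
 [ -9.  23.  39.]
 [-12.  23.  40.]
 [ 16. -24.  40.]
 [  7. -23.  40.]
 [ 15.  24.  41.]
 [-13. -23.  41.]
 [ 16.  24.  41.]
 [ 17.  27.  41.]
 [ -1. -23.  42.]
 [ 13.  23.  42.]
 [ -5.  23.  43.]
 [ 17. -31.  43.]]
30 2 [-15.  23.  34.] [15. 24. 35.]
35 197 [-17. -30.  35.] [17. 29. 40.]
40 298 [-17. -32.  40.] [17. 31. 45.]
45 336 [-17. -32.  45.] [17. 32. 50.]
50 358 [-15. -32.  50.] [17. 32. 55.]
55 383 [-10. -33.  55.] [17. 33. 60.]
w2 5231 [[ 15.  -5.  35.]
 [ 17.   9.  37.]
 [ 17.   7.  38.]
 [ 15.   7.  39.]
 [ 17. -10.  40.]
 [ 15.   7.  41.]
 [ 15.  -7.  42.]
 [ 15.  -5.  42.]
 [ 17.  10.  43.]
 [ 15.   4.  43.]
 [ 15.   6.  44.]
 [ 17.  11.  45.]
 [ 17.   9.  46.]
 [ 17.  12.  46.]
 [ 16.  -6.  47.]
 [ 17.  12.  47.]
 [ 16.   8.  48.]
 [ 17. -10.  48.]
 [ 16. -10.  49.]
 [ 15.   7.  50.]]
30 1 [15. -5. 35.] [15. -5. 35.]
35 83 [ 15. -11.  35.] [17. 10. 40.]
40 138 [ 14. -13.  40.] [17. 13. 45.]
45 168 [ 14. -14.  45.] [17. 14. 50.]
50 248 [  0. -14.  50.] [17. 14. 55.]
55 256 [-10. -15.  55.] [17. 14. 60.]
```

The finger cloud shows the real fingertips 35 mm above the reported TCP at both openings, so I closed on air just above the handle. Nothing was touched. I'll reopen, go 3.7 cm lower and grip.

Emit:
step_arm(
  motion=[
    [[0, 0, 0, 0], [0, 0, 0, 0], [0, 0, 0, 0], [0, 0, 0, 0], [0, 0, 0, 0]],
  ],
  grip=0,
)

```text
t: 4.3
position: [541.5, 274.9, 120.8]
tool_rot: [-3.133, -0.234, -0.0]
force: [0.2, -0.3, -0.8]
finger_gap: 38.6
finger_force: 0.0
```

Emit:
step_arm(
  motion=[
    [[0, 0, -1, 0], [0, 0, -2, 0], [0, 0, -2.8, 0], [0, 0, -3.4, 0], [0, 0, -3.7, 0], [0, 0, -3.7, 0]],
  ],
)

```text
t: 4.9
position: [541.3, 274.8, 83.2]
tool_rot: [3.133, 0.234, -0.001]
force: [-0.4, 0.5, -0.1]
finger_gap: 45.3
finger_force: 0.0
```

Emit:
step_arm(
  motion=[
    [[0, 0, 0, 0], [0, 0, 0, 0], [0, 0, 0, 0], [0, 0, 0, 0], [0, 0, 0, 0], [0, 0, 0, 0]],
  ],
  grip=1,
)

```text
t: 5.5
position: [541.7, 274.9, 84.0]
tool_rot: [-3.133, -0.233, -0.001]
force: [-0.2, 0.4, 3.9]
finger_gap: 19.2
finger_force: 30.0
```

Emit:
step_arm(
  motion=[
    [[0, 0, 1, 0], [0, 0, 4, 0], [0, 0, 7.5, 0], [0, 0, 7.5, 0], [-2.1, -2.8, 7.5, 0], [-4.3, -5.7, 7.5, 0], [-6.4, -8.5, 7.5, 0], [-6.4, -8.5, 7.5, 0], [-6.4, -8.5, 7.5, 0], [-6.4, -8.5, 7.5, 0]],
  ],
)

```text
t: 6.5
position: [478.3, 190.4, 159.0]
tool_rot: [-3.133, -0.234, -0.001]
force: [0.4, 0.5, -0.9]
finger_gap: 19.2
finger_force: 30.0
```

```bash
python3 - <<'E'
from workcell import *
from h import *
np.set_printoptions(precision=1,suppress=True)
s=state();print(s["t"],s["position"],s["finger_gap"],s["finger_force"],s["force"])
ims=[]
for n in("scene","side"):
    c=capture(n); X=cloud(c)
    u,v=map(int,pix(c,[477,189,130])); a=c["frame"][v-60:v+60,u-60:u+60,::-1]
    # rod axis: expected pixels of rod for upright stem at hole centre
    a=cv2.resize(a,(390,390),interpolation=cv2.INTER_CUBIC)
    for z in (119,184):
        p=pix(c,[477,189.2,z]); q=(int((p[0]-u+60.5)*3.25),int((p[1]-v+60.5)*3.25)); cv2.drawMarker(a,q,(0,0,255),0,10)
    ims.append(a)
    w=X[v-60:v+60,u-60:u+60].reshape(-1,3)
    for lo in range(115,190,10):
        g=w[(w[:,2]>lo)&(w[:,2]<lo+10)&(np.hypot(w[:,0]-477,w[:,1]-189)<13)]
        if len(g)>2: print(n,lo,len(g),g.mean(0),g.min(0)[:2],g.max(0)[:2])
cv2.imwrite("pics/p3.png",np.hstack(ims))
E
```

```text
6.5 [478.3 190.4 159. ] 19.214967523725008 29.999656677246094 [ 0.4  0.5 -0.9]
scene 125 11 [480.2 187.7 130.4] [477.4 185.6] [482.4 192.8]
scene 135 12 [480.3 188.1 140.2] [478.  184.2] [482.4 192.4]
scene 145 12 [479.9 187.6 149.6] [475.9 184.3] [483.4 191. ]
scene 155 14 [480.3 187.  160.2] [476.2 184.9] [484.1 191.5]
scene 165 9 [480.2 187.8 168.7] [476.6 184.8] [482.4 193.6]
scene 185 14 [484.8 190.2 189.3] [475.2 176.3] [489.9 200.2]
side 125 14 [478.1 193.8 131.3] [475.4 191.2] [481.  196.7]
side 135 13 [477.3 193.  139.4] [473.9 189.6] [481.  196.1]
side 145 21 [477.8 193.7 149.6] [474.  190.6] [481.3 196.1]
side 155 16 [477.6 193.7 159.9] [474.1 190.5] [481.4 196.1]
side 165 15 [478.  193.7 167.9] [474.3 190.6] [481.5 196.4]
```

View pics/p3.png

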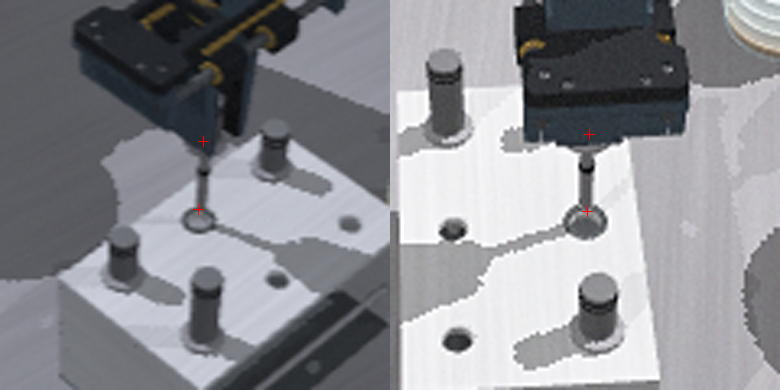

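The rod hangs upright over the free hole, in line with the target marks to within 1–2 mm. Lowering it.

Emit:
step_arm(
  motion=[
    [[-0.1, -0.1, 0, 0], [-0.1, -0.1, -1.5, 0], [-0.1, -0.1, -3, 0], [-0.1, -0.1, -4.5, 0], [-0.1, -0.1, -6, 0], [-0.1, -0.1, -7, 0], [-0.1, -0.1, -7.4, 0], [-0.1, -0.1, -7.4, 0], [-0.1, -0.1, -7.4, 0]],
  ],
)

```text
t: 7.5
position: [476.9, 189.1, 85.0]
tool_rot: [-3.133, -0.234, -0.001]
force: [0.4, 0.2, 0.2]
finger_gap: 19.2
finger_force: 30.0
```

Emit:
step_arm(
  motion=[
    [[0, 0, 0, 0], [0, 0, 0, 0], [0, 0, 0, 0], [0, 0, 0, 0], [0, 0, 0, 0]],
  ],
  grip=0,
)

```text
t: 8.0
position: [476.5, 188.9, 84.8]
tool_rot: [-3.133, -0.233, -0.0]
force: [0.4, -0.9, -0.4]
finger_gap: 45.8
finger_force: 0.0
```

Emit:
step_arm(
  motion=[
    [[0, 0, 2, 0], [0, 0, 5, 0], [0, 0, 9, 0], [0, 0, 13, 0], [8.5, -6.2, 13, 0], [8.5, -6.2, 13, 0], [8.5, -6.2, 13, 0], [8.5, -6.2, 13, 0], [8.5, -6.2, 13, 0], [8.5, -6.2, 13, 0]],
  ],
)

```text
t: 9.0
position: [560.5, 127.7, 214.8]
tool_rot: [-3.133, -0.235, 0.001]
force: [-0.4, -0.1, -1.0]
finger_gap: 45.7
finger_force: 0.0
```

```bash
python3 - <<'E'
from workcell import *
from h import *
np.set_printoptions(precision=1,suppress=True)
s=state();print(s["t"],s["position"],s["tool_rot"],s["finger_gap"])
for n in("wrist","side","scene"):
    c=capture(n);X=wcloud(c) if n=="wrist" else cloud(c);X=X.reshape(-1,3)
    for k,x,y,zt in(("put",477,189.2,150),("long",562,126.5,170),("A",467,263,150),("B",488.5,116,150)):
        g=X[(np.hypot(X[:,0]-x,X[:,1]-y)<20)&(abs(X[:,2]-zt)<4)]
        if len(g)>8: print(n,k,len(g),(g.min(0)+g.max(0))/2,np.median(g[:,2]))
E
```

```text
9.0 [560.5 127.7 214.8] [-3.1 -0.2  0. ] 45.66746213060497
wrist long 629 [562.5 126.4 169.4] 170.38721096505267
wrist B 435 [488.6 115.6 149.1] 150.33110828856746
side put 90 [476.  190.4 149.9] 150.09930106875711
side long 81 [563.3 127.6 169.6] 169.71771333758912
side A 98 [467.1 265.9 149.7] 150.257990383278
side B 76 [487.8 117.9 150. ] 150.21042109352487
scene long 55 [563.8 125.6 169.2] 168.4880570937298
scene A 12 [470.  265.5 148.8] 148.93522766008226
scene B 47 [490.3 114.2 149.9] 148.51787636579485
```

Emit:
step_arm(
  motion=[
    [[0.2, -0.1, 0, 0], [0.2, -0.1, -4, 0], [0.2, -0.1, -8, 0], [0.2, -0.1, -10.5, 0], [0.2, -0.1, -12, 0], [0.2, -0.1, -12.5, 0], [0.2, -0.1, -12.5, 0], [0.2, -0.1, -12.5, 0]],
  ],
)

```text
t: 9.95
position: [564.2, 126.0, 90.7]
tool_rot: [-3.133, -0.234, -0.002]
force: [0.0, -0.2, 0.6]
finger_gap: 45.5
finger_force: 0.0
```

Emit:
step_arm(
  motion=[
    [[0, 0, 0, 0], [0, 0, 0, 0], [0, 0, 0, 0], [0, 0, 0, 0], [0, 0, 0, 0], [0, 0, 0, 0]],
  ],
  grip=1,
  newtons=40,
)

```text
t: 10.55
position: [563.7, 126.0, 90.0]
tool_rot: [-3.133, -0.233, -0.001]
force: [-0.0, 0.3, 5.5]
finger_gap: 19.6
finger_force: 40.0
```

Emit:
step_arm(
  motion=[
    [[0, 0, 1, 0], [0, 0, 4, 0], [0, 0, 8, 0], [0, 0, 12, 0], [0, 0, 16, 0], [0, 0, 17, 0], [0, 0, 17, 0], [0, 0, 17, 0]],
  ],
)

```text
t: 11.35
position: [562.9, 125.8, 258.8]
tool_rot: [3.133, 0.233, -0.002]
force: [-0.1, 0.0, -1.5]
finger_gap: 19.3
finger_force: 40.0
```

Emit:
step_arm(
  motion=[
    [[-1, -5, 0, 0], [-2, -10, 0, 0], [-3, -15, 0, 0], [-4, -20, 0, 0], [-5, -25, 0, 0], [-6, -30, 0, 0], [-6.5, -33, 0, 0], [-6.5, -33.7, 0, 0], [-6.5, -33.7, 0, 0], [-6.5, -33.7, 0, 0]],
  ],
)

```text
t: 12.35
position: [498.2, -210.0, 258.8]
tool_rot: [-3.131, -0.234, 0.002]
force: [0.1, 0.5, -1.7]
finger_gap: 19.2
finger_force: 40.0
```

Emit:
step_arm(
  motion=[
    [[0, 0, 0, 0], [0, 0, 0, 0], [0, 0, 0, 0]],
  ],
)

```text
t: 12.65
position: [498.7, -210.3, 259.8]
tool_rot: [-3.133, -0.235, -0.0]
force: [-0.7, -0.0, -1.0]
finger_gap: 19.6
finger_force: 40.0
```

```bash
cat > m.py <<'E'
from workcell import *
from h import *
import sys
np.set_printoptions(precision=1,suppress=True)
s=state();print(s["t"],s["position"],s["tool_rot"],s["finger_gap"],s["finger_force"],s["force"])
tag=sys.argv[1]; x0,y0=s["position"][:2]; oz=s["position"][2]+20
for n in("wrist","side","scene"):
    c=capture(n);np.savez(f"pics/{n}_{tag}.npz",**c);P=wpix if n=="wrist" else pix
    X=(wcloud(c) if n=="wrist" else cloud(c)); F=X.reshape(-1,3)
    g=F[(np.hypot(F[:,0]-498,F[:,1]+210)<26)&(abs(F[:,2]-130)<2.5)]
    g=g[np.hypot(g[:,0]-498,g[:,1]+210)>9] if len(g) else g
    if len(g)>5: print(n,"port",len(g),cv2.minEnclosingCircle(g[:,:2].astype(np.float32)),np.median(g[:,2]))
    for lo in np.arange(oz-95,oz+1,15):
        q=F[(F[:,2]>lo)&(F[:,2]<lo+14)&(np.hypot(F[:,0]-x0,F[:,1]-y0)<9)]
        if len(q)>2: print(n,int(lo),len(q),q.mean(0))
E
python3 m.py a; python3 - <<'E'
import sys;sys.path.insert(0,".")
from h import *
ims=[]
for n in("wrist","side","scene"):
    c=dict(np.load(f"pics/{n}_a.npz")); P=wpix if n=="wrist" else pix
    u,v=map(int,P(c,[498,-211,150])); ims.append(cv2.resize(c["frame"][v-50:v+50,u-33:u+33,::-1],(264,400),interpolation=cv2.INTER_CUBIC))
cv2.imwrite("pics/p4.png",np.hstack(ims))
E
```

```text
12.65 [ 498.7 -210.3  259.8] [-3.1 -0.2 -0. ] 19.592550328066206 39.99528765678406 [-0.7 -0.  -1. ]
wrist port 871 ((496.3443298339844, -211.60264587402344), 20.105833053588867) 130.35742546369207
wrist 184 48 [ 500.2 -210.   192.4]
wrist 199 61 [ 500.2 -210.4  207.2]
wrist 214 60 [ 500.2 -210.5  222. ]
wrist 229 96 [ 500.2 -210.   237.9]
wrist 244 37 [ 500.8 -210.3  248.5]
wrist 274 132 [ 505.3 -208.7  285.6]
side port 101 ((496.302490234375, -207.7799835205078), 22.15178680419922) 130.25895349920808
side 184 13 [ 497.9 -206.8  191.9]
side 199 21 [ 497.5 -207.6  206.8]
side 214 21 [ 497.5 -207.1  221.5]
side 229 23 [ 497.3 -206.9  236.4]
side 244 23 [ 498.2 -207.   251.2]
side 259 23 [ 498.2 -206.8  266.9]
side 274 3 [ 499.4 -203.3  286.1]
scene port 145 ((497.90185546875, -212.4199981689453), 20.554059982299805) 128.93046604159892
scene 184 24 [ 500.5 -211.7  192.5]
scene 199 17 [ 500.5 -211.7  206.9]
scene 214 23 [ 500.4 -212.   221.9]
scene 229 26 [ 500.5 -211.5  237.3]
scene 244 21 [ 500.8 -211.8  251.7]
scene 259 8 [ 502.  -211.4  263.2]
scene 274 15 [ 505.1 -207.7  285.2]
```

View pics/p4.png

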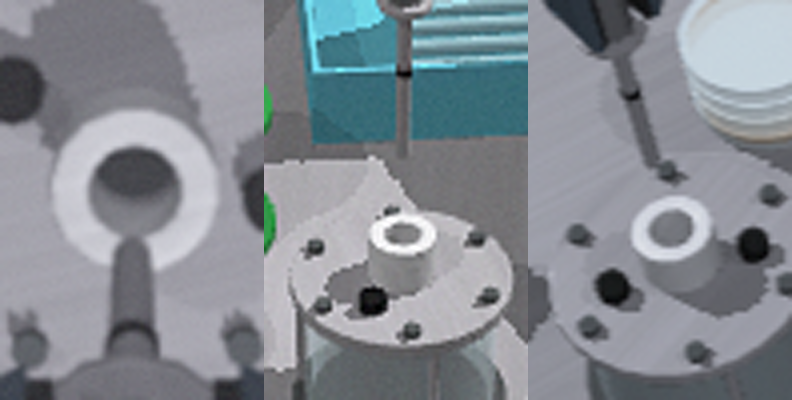

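Left to right (wrist, side, scene), the rod hangs upright above the white port ring, about 1.5 mm off centre. I'll correct, lower to just above the rim and recheck.

Emit:
step_arm(
  motion=[
    [[-0.1, -0.1, -1, 0], [-0.1, -0.1, -2, 0], [-0.1, -0.1, -3, 0], [-0.1, -0.1, -3.8, 0], [-0.1, -0.1, -4, 0], [-0.1, -0.1, -4, 0], [-0.1, -0.1, -4, 0], [-0.1, -0.1, -4, 0]],
  ],
)

```text
t: 13.6
position: [497.8, -212.2, 220.2]
tool_rot: [3.132, 0.233, 0.001]
force: [-0.6, -0.3, -2.2]
finger_gap: 19.4
finger_force: 40.0
```

```bash
cat > r.py <<'E'
# rod centre by fitting fixed-radius (4) circle to surface points; port by fixed-radius (20) fit to the rim's outer contour
from h import *
from scipy.optimize import least_squares
import sys
np.set_printoptions(precision=1,suppress=True)
zr=float(sys.argv[2])
for n in("wrist","side","scene"):
    c=dict(np.load(f"pics/{n}_{sys.argv[1]}.npz")); X=(wcloud(c) if n=="wrist" else cloud(c)); F=X.reshape(-1,3)
    q=F[(F[:,2]>zr)&(F[:,2]<zr+35)&(np.hypot(F[:,0]-498,F[:,1]+211)<9)][:,:2]
    o=(-c["R"].T@c["t"])[:2]; d=o-np.array([498,-211]); d/=np.linalg.norm(d)
    r=least_squares(lambda p:np.hypot(*(q-p).T)-4,q.mean(0)-3*d,loss="soft_l1").x
    rad=np.hypot(F[:,0]-497,F[:,1]+211)
    m=F[(abs(F[:,2]-130)<3)&(rad>8)&(rad<26)][:,:2]
    # ring template: maximise points inside annulus 11..20
    def cost(p):
        a=np.hypot(*(m-p).T); return np.maximum(a-20,0)+np.maximum(11-a,0)
    p=least_squares(cost,m.mean(0)).x
    print(n,len(q),"rod",r,"port",p,len(m),"port-rod",p-r)
E
python3 m.py b | head -1; python3 r.py b 150;python3 r.py a 190
```

```text
13.6 [ 497.8 -212.2  220.2] [3.1 0.2 0. ] 19.43313297442485 39.995039105415344 [-0.6 -0.3 -2.2]
wrist 145 rod [ 496.1 -212.6] port [ 496.1 -211.2] 1087 port-rod [0.  1.4]
side 51 rod [ 497.3 -211.2] port [ 496.5 -209.1] 109 port-rod [-0.8  2.1]
scene 45 rod [ 496.9 -212.5] port [ 498.2 -211.7] 142 port-rod [1.2 0.8]
wrist 151 rod [ 497.  -210.7] port [ 496.2 -211.3] 888 port-rod [-0.8 -0.6]
side 53 rod [ 497.5 -209.3] port [ 497.6 -208.8] 113 port-rod [0.1 0.5]
scene 54 rod [ 497.5 -211.3] port [ 497.7 -212.1] 168 port-rod [ 0.3 -0.9]
```

Emit:
step_arm(
  motion=[
    [[0, 0.1, 0, 0], [0, 0.1, 0, 0], [0, 0.1, 0, 0]],
  ],
)

```text
t: 14.05
position: [497.6, -211.0, 219.8]
tool_rot: [-3.133, -0.234, -0.0]
force: [-0.0, -0.7, -0.7]
finger_gap: 19.3
finger_force: 40.0
```

```bash
cat > k.py <<'E'
from h import *
import sys
t,z0=sys.argv[1],float(sys.argv[2]); xy=(float(sys.argv[3]),float(sys.argv[4]))
for n in("wrist","side","scene"):
    c=dict(np.load(f"pics/{n}_{t}.npz")); P=wpix if n=="wrist" else pix
    g=cv2.cvtColor(c["frame"],cv2.COLOR_RGB2GRAY).astype(np.float32)
    o=(-c["R"].T@c["t"])[:2]; d=o-np.array(xy); d/=np.linalg.norm(d); s=np.array(xy)+4*d
    zs=np.arange(z0-16,z0+16,.5); uv=np.array([P(c,[*s,z]) for z in zs],np.float32)
    v=cv2.remap(g,uv[:,0],uv[:,1],cv2.INTER_LINEAR).ravel()
    w=np.maximum(np.median(v)-15-v,0); k=w>0
    print(n,"ring z",round((w*zs).sum()/max(w.sum(),1e-6),1),v[::4].astype(int).tolist(), "px/mm",round(float(np.linalg.norm(uv[-1]-uv[0])/31.5),2))
E
python3 m.py c|head -1; python3 r.py c 150; python3 k.py c 200 497 -211.3
```

```text
14.05 [ 497.6 -211.   219.8] [-3.1 -0.2 -0. ] 19.291036561419574 39.99516248703003 [-0.  -0.7 -0.7]
wrist 147 rod [ 495.9 -211.4] port [ 496.2 -211.2] 1077 port-rod [0.3 0.2]
side 50 rod [ 496.6 -210.5] port [ 496.4 -208.5] 114 port-rod [-0.1  2. ]
scene 48 rod [ 496.7 -211.4] port [ 497.4 -211.8] 140 port-rod [ 0.7 -0.4]
wrist ring z 202.5 [102, 103, 103, 103, 103, 103, 104, 95, 73, 51, 60, 91, 103, 102, 103, 102] px/mm 0.51
side ring z 200.0 [92, 90, 90, 91, 93, 94, 95, 46, 27, 44, 96, 98, 97, 96, 96, 96] px/mm 0.38
scene ring z 198.4 [89, 88, 88, 88, 88, 80, 57, 24, 46, 70, 86, 88, 88, 90, 89, 88] px/mm 0.34
```

Ring height agrees at about 200 mm and the rod is centred to within 0.5 mm. Lowering 7.0 cm.

Emit:
step_arm(
  motion=[
    [[0.03, 0.03, -0.7, 0], [0.03, 0.03, -1.5, 0], [0.03, 0.03, -2.3, 0], [0.03, 0.03, -3.1, 0], [0.03, 0.03, -3.9, 0], [0.03, 0.03, -4.7, 0], [0.03, 0.03, -5.5, 0], [0.03, 0.03, -6.2, 0], [0.03, 0.03, -6.7, 0], [0.03, 0.03, -7.0, 0]],
  ],
)

```text
t: 15.2
position: [497.7, -210.7, 149.3]
tool_rot: [-3.133, -0.233, 0.0]
force: [0.1, 0.9, -0.8]
finger_gap: 19.6
finger_force: 40.0
```

Emit:
step_arm(
  motion=[
    [[0, 0, 0, 0], [0, 0, 0, 0], [0, 0, 0, 0], [0, 0, 0, 0]],
  ],
)

```text
t: 15.6
position: [498.0, -210.9, 150.0]
tool_rot: [3.133, 0.234, 0.001]
force: [0.5, 0.2, -1.0]
finger_gap: 19.6
finger_force: 40.0
```

```bash
python3 m.py d|head -1; python3 r.py d 133; python3 k.py d 130 497.2 -211.1
python3 - <<'E'
from h import *
ims=[]
for n in("wrist","side","scene"):
    c=dict(np.load(f"pics/{n}_d.npz")); P=wpix if n=="wrist" else pix
    u,v=map(int,P(c,[497,-211,140])); ims.append(cv2.resize(c["frame"][v-28:v+28,u-25:u+25,::-1],(265,420),interpolation=cv2.INTER_CUBIC))
cv2.imwrite("pics/p5.png",np.hstack(ims))
E
```

```text
15.6 [ 498.  -210.9  150. ] [3.1 0.2 0. ] 19.57815411334698 39.99508023262024 [ 0.5  0.2 -1. ]
wrist 58 rod [ 496.5 -211.3] port [ 496.1 -211.2] 1193 port-rod [-0.5  0. ]
side 32 rod [ 495.9 -209.4] port [ 496.1 -209.4] 106 port-rod [ 0.1 -0. ]
scene 28 rod [ 496.9 -211.4] port [ 497.5 -212.4] 135 port-rod [ 0.6 -1.1]
wrist ring z 132.0 [97, 93, 98, 97, 96, 98, 98, 91, 64, 46, 63, 95, 104, 101, 101, 101] px/mm 0.51
side ring z 130.0 [127, 135, 186, 225, 238, 197, 121, 55, 8, 56, 83, 96, 96, 95, 94, 93] px/mm 0.35
scene ring z 128.2 [209, 196, 158, 122, 93, 74, 53, 39, 44, 77, 88, 88, 89, 90, 89, 87] px/mm 0.3
```

View pics/p5.png

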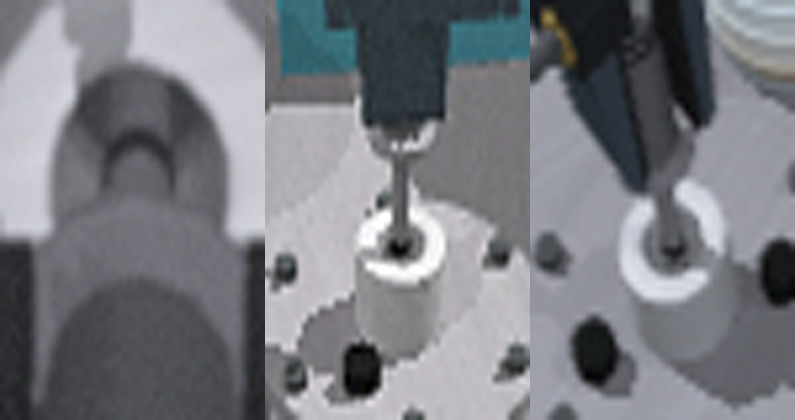

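All three views show the rod upright and centred in the bore, with the black ring level with the rim (about 130 mm). There is no contact force. Handing in.

```bash
python3 -c "
from workcell import *
print(sign_off())"
```

```text
the job is handed in; nothing more can be done
None
```

The stray short stem is fully down and released in the near row's free hole, and the long stem is held still, upright and centred in the port (within about 1 mm), its ring level with the rim; I handed the job in at about 16 s, and no verdict was returned.

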